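# Ease the wafer-sheet press by one turn

### The job

Ease off the grey sheet press on the bench by exactly one full turn of its hand wheel, counter-clockwise seen from above: push the upright red handle round with the fingertips until it stands again where it started. Push gently and do not pinch or grip the handle or the wheel, and leave everything else on the bench where it is. Finish clear of the press.

Things in the scene. Friction and masses are not known exactly. Their poses are not given: they have to be found in the camera images.
- press: grey sheet press fixed to the bench: base plate 240 x 270 mm, 18 mm thick, two steel columns (nuts up to 145 mm above the bench), crosshead 55 mm wide (along x), 270 mm long (along y), top at 135 mm, and a horizontal hand wheel over it. Origin: centre of the base's underside, on the wheel's axis; z up.
- wheel_centre (a point): point on the vertical axis of the dark steel hand wheel, 150 mm above the bench. Rim: mean radius 72 mm, 14 mm round bar, top at 157 mm; three spokes no higher than the rim; hub of 21 mm radius, top at 160 mm. A steel screw of 9 mm radius stands through the hub up to 170 mm and rises 6 mm per turn with the aluminium plate below; the wheel stays at its height.
- handle: upright handle fixed on the wheel's rim over a spoke, 72 mm from the wheel's axis: steel collar of 12 mm radius from 156 to 162 mm above the bench, then a round red plastic grip, 9.5 mm in radius at the bottom, 12 mm from 176 to 195 mm height, top at 200 mm. Origin: centre of its foot at 156 mm; z up. It does not spin on the wheel.
- handle_mid (a point): point on the red handle's own axis, 24 mm above its foot (180 mm above the bench)
- wheel (a joint): angle of the hand wheel in rad, growing counter-clockwise seen from above (loosening; the plate rises). 0 puts the handle on the press's own -x side; starts anywhere from -1.5 to 1.5, stops at -1.9 (plate down) and at 12.6. It turns stiffly (0.15 N m plus drag that grows with speed: 2 to 4 N at the handle) and stays where it is left.
- jar: bystander: loose clear jar, 68 mm wide, 110 mm tall; origin centre of its foot
- cutter: bystander: loose steel round cutter standing upright, 48 mm wide, 85 mm tall; origin centre of its foot
- brush: bystander: loose hand brush lying on the bench along its own x; origin on the bench under its middle
- mug: bystander: loose white mug, 76 mm wide, 85 mm tall, handle to its +y; origin centre of its foot
- collar: bystander: loose brass collar lying flat, 60 mm wide, 40 mm bore, 25 mm tall; origin centre of its underside
- tin: bystander: loose low blue tin, 70 mm wide, 50 mm tall; origin centre of its foot
- weight: bystander: loose small brass weight, 28 mm wide, 30 mm tall, standing on the front edge of the press's base plate; origin centre of its foot

How it is judged:
By the outcome, as a careful person would: the job done as asked, in the order asked, and still so for the second after the job is handed in, with the robot touching nothing.
It also fails if it takes over 54 s, if anything falls off the work surface, if the arm or the gripper's body presses on something with over 40 N, if the wrist force passes 120 N, or if a joint passes its speed limit or range.

### The arm

A 7-joint arm with a two-finger parallel gripper is mounted at the origin on the work surface. World frame = base frame: x ahead of the robot, y to its left, z up, the work surface at z = 0. Lengths are in m, angles in rad, forces in N, time in s.
With the tool pointing down it reaches from about 0.425 to 0.975 m from the base axis. Payload 16.7 kg.
Tool frame: the origin (TCP) lies at the very end of the fingers, on their centre line; the grasp point (between the pads) lies 19 mm behind it; y points along the fingers, x is the direction in which the jaws open and shut, and the axes are right-handed (so a half turn about y gives the same grasp; the last joint's range is limited). The gripper opens to 85 mm and grips with 20 to 120 N. Pads are 22 mm wide; open, the fingers measure 114 mm over their backs; the gripper's body (76 mm by 85 mm) begins 54 mm behind the grasp point. The pads swing forward as they close: fully open they stand 13 mm farther back than shut.
Start: joints at [-1.427, 0.426, 0.074, 1.606, -0.034, 1.111, -0.067], TCP at [0.195, 0.646, 0.231] pointing down, gripper open.
Joint ranges: [-2.85, 2.85], [-0.5, 2.14], [-1.23, 1.37], [0.21, 2.46], [-1.02, 4.16], [0.16, 2.05], [-2.73, 2.73]. Speed limits (rad/s): [1.89, 1.89, 2.39, 2.39, 3.01, 3.01, 3.01].

### API

Orientations are given as [roll, pitch, yaw] about the fixed x, y, z axes, in that order (R = Rz(yaw) Ry(pitch) Rx(roll)).
In Python, from workcell import ctrl gives the robot as it stands. Calls block until the motion is done:
- ctrl.move_ptp(position, orientation): joint-space move of the TCP to a pose.
- ctrl.move_l(position, orientation=None, max_speed=0.15, guard=None): straight line of the TCP; orientation=None keeps the orientation; max_speed is the mean speed in m/s. With guard (N) it stops when the force on the tool has changed by that much, and returns True; else False.
- ctrl.goto_joints(angles): joint-space move.
- ctrl.command_gripper(opening): finger opening in m; the grip force is fixed at half the most; returns when the fingers have stopped.
- ctrl.wait(seconds).
- ctrl.solve_ik(position, orientation): joint angles nearest the present ones, or None.
- ctrl.sense(): the state.
- ctrl.capture(name): name is "side" or "top"; returns (picture, depth): 384x512x3 uint8, blue, green, red; 384x512 float32, m along the optical axis (not along the pixel's ray), 0 where there is no reading.
- ctrl.camera_model(name): a dict with "K" (3x3 intrinsics, pixels), "R" (3x3) and "t" (3): a world point X has camera coordinates R X + t. Camera axes: x right, y down, z forward; pixel columns grow to the right and rows downward; lengths in m; the calibration is good to about 2 mm. A picture is of the moment at which its call begins. camera_model takes no time and is no camera call.
A pose or a line that the arm cannot do raises ctrl.IKError and nothing moves.
- ctrl.close_job(): hands the job in, once; it reports no verdict.
The state is a dict: "time_s": time; "joints": joint angles; "joint_velocities": joint speeds; "effort": joint torques, N m; "ee_pos": TCP position; "eef_rot": TCP orientation; "wrist_force": force on the tool from outside, world axes, zero at the start; "wrist_torque": the same for the moment, N m; "opening": finger opening in m.
Only numpy, scipy, OpenCV 4.12 (cv2) and the standard library are available. Lean on these libraries where they do the work, as an engineer would, in place of code of your own. Each camera call takes 0.05 s, during which the arm holds its last target.

## Working session

There is one attempt and no reset: what is moved stays moved. The work goes in short steps, each a Python script; the robot and the scene stay as the last script left them, time stands still between calls to the robot, and variables do not carry over. Pictures are saved under pics/ and viewed, and the job is handed in when it is done.

```bash
ls; mkdir -p pics; python3 - <<'E'
from workcell import ctrl
import cv2,numpy as np
s=ctrl.sense(); print({k:np.round(v,3) for k,v in s.items()})
for n in("top","side"):
    im,d=ctrl.capture(n); cv2.imwrite(f"pics/{n}0.png",im); np.savez(f"{n}0.npz",im=im,d=d); print(n,ctrl.camera_model(n))
E
```

```text
pics
{'time_s': np.float64(0.0), 'joints': array([-1.427,  0.427,  0.074,  1.607, -0.034,  1.111, -0.067]), 'joint_velocities': array([-0.   ,  0.   , -0.001, -0.001,  0.   ,  0.   , -0.001]), 'effort': array([-0.0000e+00, -9.4986e+01,  3.7600e+00, -4.6351e+01,  1.9000e-02,
        1.0000e-02,  0.0000e+00]), 'ee_pos': array([0.195, 0.646, 0.231]), 'eef_rot': array([-1.571e+00,  1.000e-03,  1.278e+00]), 'wrist_force': array([-0.906,  0.933,  0.694]), 'wrist_torque': array([-0.038, -0.047,  0.005]), 'opening': np.float64(0.085)}
top {'K': array([[350.15352247,   0.        , 258.97088885],
       [  0.        , 350.15352247, 190.11210486],
       [  0.        ,   0.        ,   1.        ]]), 'R': array([[-2.95545928e-04, -9.99715257e-01, -2.38603804e-02],
       [-9.98929909e-01,  1.39865903e-03, -4.62285633e-02],
       [ 4.62487726e-02,  2.38211850e-02, -9.98645884e-01]]), 't': array([0.05851144, 0.56534306, 0.97292201])}
side {'K': array([[350.43281578,   0.        , 255.46062855],
       [  0.        , 350.43281578, 192.64221684],
       [  0.        ,   0.        ,   1.        ]]), 'R': array([[-8.95519562e-01, -4.45022150e-01, -9.80963708e-06],
       [-2.30830776e-01,  4.64520388e-01, -8.54949099e-01],
       [ 3.80475843e-01, -7.65621378e-01, -5.18711903e-01]]), 't': array([0.52138107, 0.24053184, 0.68672823])}
```

View pics/top0.png

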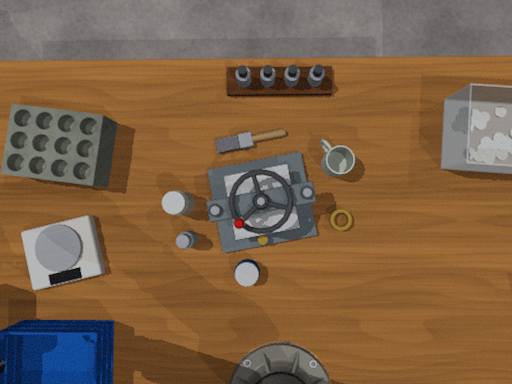

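View pics/side0.png

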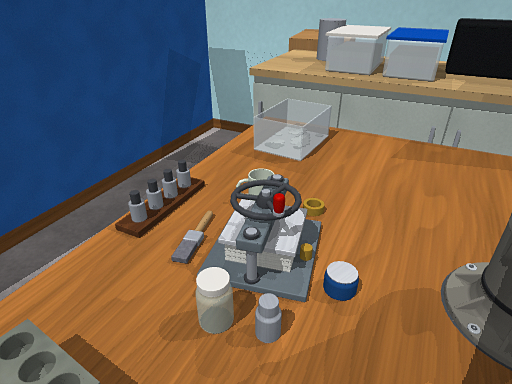

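The top view shows the press near (262,202), the wheel hub at (261,201), the red handle at (239,223) and the weight at (263,240). The jar is at (176,203), the cutter at (185,240), the tin at (247,272), the mug at (340,159), the collar at (341,220) and the brush at (250,140). The side view agrees, with the red handle at (279,203). Next I'll measure these.

```bash
cat > h.py <<'E'
import numpy as np,cv2
from workcell import ctrl
def cam(n):
    m=ctrl.camera_model(n); return m["K"],m["R"],m["t"]
def cloud(n,d):
    K,R,t=cam(n); v,u=np.mgrid[:384,:512]
    p=np.stack([(u-K[0,2])/K[0,0]*d,(v-K[1,2])/K[1,1]*d,d],-1)
    return (p-t)@R
def redmask(im):
    b,g,r=[im[...,i].astype(int) for i in range(3)]
    return (r>110)&(g<60)&(b<60)
def atz(n,u,v,z):
    K,R,t=cam(n); dr=R.T@np.linalg.solve(K,[u,v,1]); c=-R.T@t
    return c+dr*(z-c[2])/dr[2]
E
python3 - <<'E'
from h import *
P={}
for n in("top","side"):
    f=np.load(n+"0.npz"); im,d=f["im"],f["d"]; X=cloud(n,d); ok=d>0; P[n]=X
    m=redmask(im)&ok; q=X[m]; v,u=np.nonzero(m)
    print(n,"red",m.sum(),u.min(),u.max(),v.min(),v.max(),q.mean(0),np.percentile(q,[5,95],axis=0).round(3).tolist())
    # rim points: z 0.148..0.16
    near=np.linalg.norm(X[...,:2]-[0.58,0.05],axis=-1)<.2
    def circ(q):
        A=np.c_[2*q[:,:2],np.ones(len(q))]; s=np.linalg.lstsq(A,(q[:,:2]**2).sum(1),rcond=None)[0]
        return s[:2],np.sqrt(s[2]+s[:2]@s[:2])
    m=ok&(X[...,2]>.146)&(X[...,2]<.165)&~redmask(im)&near
    q=X[m]; c=np.median(q[:,:2],0)
    for _ in range(8):
        r=np.linalg.norm(q[:,:2]-c,axis=1); k=(abs(r-.072)<.014); c,rr=circ(q[k])
    print(" rim",c,rr,k.sum(),q[k][:,2].mean())
for nm,u,v in [("hub",261,201),("handle",239,223),("weight",263,240),("jar",176,203),("cutter",185,240),("tin",247,272),("mug",340,159),("collar",335,222),("nutL",215,210),("nutR",307,192)]:
    print(nm,np.nanmedian(P["top"][v-1:v+2,u-1:u+2].reshape(-1,3),0).round(3))
q=P["top"]; 
E
```

```text
top red 65 234 242 219 227 [0.4816473  0.1008637  0.19857384] [[0.473, 0.092, 0.195], [0.49, 0.109, 0.201]]
 rim [0.53182934 0.05195071] 0.07072148598624159 1042 0.15496184824782971
side red 159 273 284 193 212 [0.47988864 0.10668464 0.18906699] [[0.472, 0.097, 0.17], [0.488, 0.111, 0.201]]
 rim [0.53056801 0.05413322] 0.07120129685555811 1020 0.15453203440165839
hub [0.532 0.05  0.169]
handle [0.482 0.099 0.2  ]
weight [0.429 0.046 0.048]
jar [0.528 0.268 0.109]
cutter [0.432 0.249 0.085]
tin [0.343 0.089 0.05 ]
mug [ 0.654 -0.172  0.004]
collar [ 0.475 -0.157  0.   ]
nutL [0.511 0.163 0.145]
nutR [ 0.555 -0.062  0.144]
```

Measured against the given sizes:

| Check | Measured | Expected |
|---|---|---|
| Rim radius | 71 mm | 72 mm |
| Rim height | 155 mm | 157 mm (top) |
| Handle radius | about 70 mm | 72 mm |
| Handle top | 200 mm | 200 mm |
| Nuts | 145 mm | 145 mm |

The centre is about (0.5315, 0.052) and the handle angle about 136° in world axes. I'll push in two half-turn strokes with closed fingers, turning the tool along with the handle. Reachability comes first.

```bash
cat >> h.py <<'E'
C=np.array([.5315,.0522]); R=.072; Z=.174
PHI0=np.arctan2(.1012-C[1],.4812-C[0])
def pose(phi,d,yoff,z=Z):
    r=np.array([np.cos(phi),np.sin(phi)]); t=np.array([-r[1],r[0]])
    p=C+R*r-d*t
    yaw=phi+yoff; yaw=(yaw+np.pi)%(2*np.pi)-np.pi
    return [p[0],p[1],z],[-np.pi/2,0,yaw]
def redc(n,im):
    m=redmask(im).astype(np.uint8); k,l,s,c=cv2.connectedComponentsWithStats(m)
    i=1+np.argmax(s[1:,4]); 
    return c[i],s[i,4]
E
python3 - <<'E'
from h import *
print(np.degrees(PHI0))
for n in("top","side"): print(n,redc(n,np.load(n+"0.npz")["im"]))
for k in range(0,361,30):
    phi=PHI0+np.radians(k); o=[]
    for yo in(0,np.pi):
        p,r=pose(phi,.024,yo); q=ctrl.solve_ik(p,r); o.append(None if q is None else np.round(q,2).tolist())
    print(k,np.round(p,3),o)
E
```

```text
135.75005295546384
top (array([238.29230769, 223.04615385]), np.int32(65))
side (array([277.91875, 201.60625]), np.int32(160))
0 [0.497 0.12  0.174] [[-0.62, 0.23, 0.3, 2.04, -0.09, 0.88, 2.09], [-0.96, 0.27, 0.71, 2.06, -0.22, 0.89, -0.9]]
30 [0.468 0.093 0.174] [[-0.58, 0.17, 0.28, 2.11, -0.06, 0.87, 2.62], [-0.94, 0.19, 0.69, 2.13, -0.16, 0.87, -0.4]]
60 [0.456 0.056 0.174] [[-1.3, 0.32, 1.25, 2.18, -0.39, 0.9, -2.68], [-0.89, 0.16, 0.7, 2.16, -0.13, 0.86, 0.16]]
90 [0.464 0.017 0.174] [[-1.2, 0.34, 1.25, 2.17, -0.42, 0.91, -2.05], [-0.83, 0.17, 0.73, 2.15, -0.15, 0.86, 0.79]]
120 [ 0.491 -0.012  0.174] [[-0.9, 0.28, 0.94, 2.11, -0.29, 0.89, -1.61], [-0.75, 0.23, 0.74, 2.1, -0.2, 0.88, 1.43]]
150 [ 0.528 -0.024  0.174] [[-0.9, 0.42, 1.05, 2.03, -0.45, 0.94, -0.92], [-0.65, 0.3, 0.69, 2.02, -0.24, 0.9, 2.01]]
180 [ 0.566 -0.015  0.174] [[-0.78, 0.44, 0.9, 1.95, -0.42, 0.96, -0.45], [-0.48, 0.34, 0.48, 1.93, -0.19, 0.92, 2.47]]
210 [0.595 0.011 0.174] [[-0.7, 0.44, 0.75, 1.88, -0.37, 0.96, -0.03], [0.64, 0.55, -1.03, 1.8, 0.53, 1.09, 2.32]]
240 [0.607 0.049 0.174] [[-0.7, 0.45, 0.68, 1.84, -0.34, 0.97, 0.4], [-1.0, 0.71, 1.21, 1.86, -0.74, 1.12, -2.38]]
270 [0.599 0.087 0.174] [[-0.71, 0.42, 0.59, 1.85, -0.28, 0.96, 0.81], [-1.07, 0.7, 1.21, 1.87, -0.73, 1.12, -1.92]]
300 [0.572 0.116 0.174] [[-0.69, 0.37, 0.48, 1.89, -0.21, 0.93, 1.21], [-0.97, 0.46, 0.87, 1.91, -0.43, 0.97, -1.72]]
330 [0.535 0.128 0.174] [[-0.65, 0.3, 0.36, 1.96, -0.13, 0.91, 1.62], [-0.99, 0.37, 0.8, 1.98, -0.33, 0.93, -1.32]]
360 [0.497 0.12  0.174] [[-0.62, 0.23, 0.3, 2.04, -0.09, 0.88, 2.09], [-0.96, 0.27, 0.71, 2.06, -0.22, 0.89, -0.9]]
```

Both strokes are reachable, switching at about 165°. Now the approach and a gentle first contact.

```bash
python3 - <<'E'
from h import *
def st(l):
    s=ctrl.sense(); print(l,round(s["time_s"],2),np.round(s["ee_pos"],4),np.round(s["wrist_force"],1),round(float(s["opening"]),4))
ctrl.command_gripper(0); st("closed")
p,r=pose(PHI0,.046,np.pi,.26); ctrl.move_ptp(p,r); st("above")
p,r=pose(PHI0,.046,np.pi); ctrl.move_l(p,r,max_speed=.1,guard=8); st("down")
im,d=ctrl.capture("side"); cv2.imwrite("pics/side1.png",cv2.resize(im[120:300,180:380],None,fx=3,fy=3)); print(redc("side",im))
E
```

```text
closed 0.87 [0.1948 0.6462 0.2313] [-0.2 -0.1 -0.4] -0.0002
above 3.02 [0.512  0.1365 0.2599] [0.4 0.4 0.3] -0.0
down 4.03 [0.5124 0.1354 0.1745] [-0.   0.3 -0.1] 0.0
(array([279.54237288, 196.6779661 ]), np.int32(59))
```

View pics/side1.png

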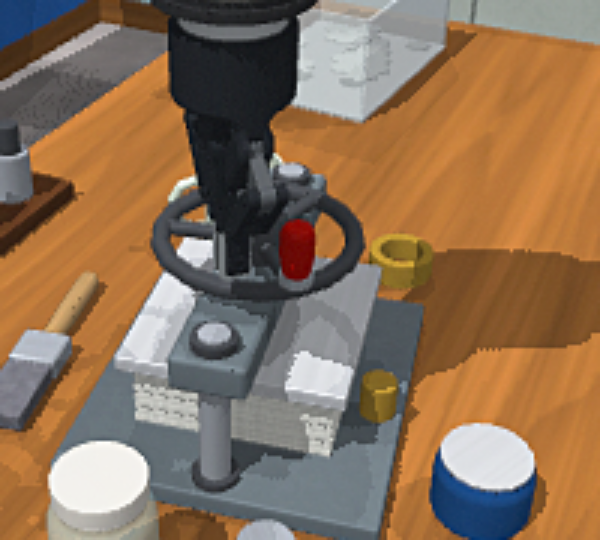

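The fingertips (crop (235,270)) stand just above the rim and behind the red handle (298,250), with clear space between them. Next, first contact and stroke 1.

```bash
cat >> h.py <<'E'
def st(l):
    s=ctrl.sense(); print(l,round(s["time_s"],2),np.round(s["ee_pos"],4),np.round(s["wrist_force"],1)); return s
def tang(s,phi):
    f=s["wrist_force"]; return f[:2]@[-np.sin(phi),np.cos(phi)], f[:2]@[np.cos(phi),np.sin(phi)]
E
python3 - <<'E'
from h import *
p,r=pose(PHI0,.030,np.pi); print(ctrl.move_l(p,r,max_speed=.05,guard=3)); st("pre")
p,r=pose(PHI0,.019,np.pi); print(ctrl.move_l(p,r,max_speed=.02,guard=2)); s=st("contact")
e=s["ee_pos"][:2]-C; print("d along -t:", -(e@[-np.sin(PHI0),np.cos(PHI0)]),"force t,r",tang(s,PHI0))
# a first 30 deg
for k in(5,15,30):
    phi=PHI0+np.radians(k); p,r=pose(phi,.023,np.pi); g=ctrl.move_l(p,r,max_speed=.05,guard=12); s=st(k); print(g,np.round(tang(s,phi),1))
im,d=ctrl.capture("side"); cv2.imwrite("pics/side2.png",cv2.resize(im[120:300,180:380],None,fx=3,fy=3))
E
```

```text
False
pre 4.55 [0.5008 0.1239 0.1742] [ 0.6  0.2 -0.2]
True
contact 5.0 [0.4947 0.1178 0.1737] [ 0.7 -0.6 -0.1]
d along -t: 0.021314850494709336 force t,r (np.float64(-0.05796131695869294), np.float64(-0.8799058006349695))
5 5.25 [0.4902 0.1155 0.174 ] [-0.1  0.6  0.1]
False [-0.4  0.4]
15 5.67 [0.48   0.1075 0.174 ] [ 0.8 -0.2  0.5]
False [-0.2 -0.8]
30 6.21 [0.4675 0.0923 0.174 ] [-0.4  0.1 -1. ]
False [0.  0.4]
```

View pics/side2.png

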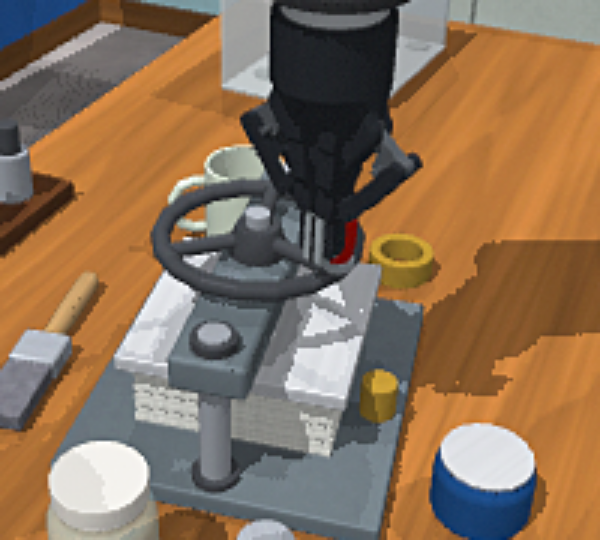

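Contact came at d ≈ 21 mm as expected, and the handle (red at crop (348,240)) moves ahead of the fingertips with low force. Continuing stroke 1 to 165°.

```bash
python3 - <<'E'
from h import *
for k in range(42,163,12):
    phi=PHI0+np.radians(k); p,r=pose(phi,.023,np.pi); g=ctrl.move_l(p,r,max_speed=.05,guard=12); s=ctrl.sense(); print(k,g,round(s["time_s"],2),np.round(tang(s,phi),1))
    if g: break
im,d=ctrl.capture("side"); cv2.imwrite("pics/side3.png",cv2.resize(im[120:300,180:380],None,fx=3,fy=3))
im,d=ctrl.capture("top"); cv2.imwrite("pics/top3.png",im)
E
```

```text
42 False 6.72 [0.5 0.7]
54 False 7.19 [-1.1 -0.3]
66 False 7.66 [0.2 0.2]
78 False 8.12 [0.1 0.4]
90 False 8.59 [ 0.4 -0.4]
102 False 9.06 [-0.5 -0. ]
114 False 9.53 [-0.3  0.3]
126 False 9.99 [0.2 0.8]
138 False 10.46 [-0.   0.4]
150 False 10.93 [0.3 1.1]
162 False 11.39 [0.5 0.7]
```

View pics/side3.png

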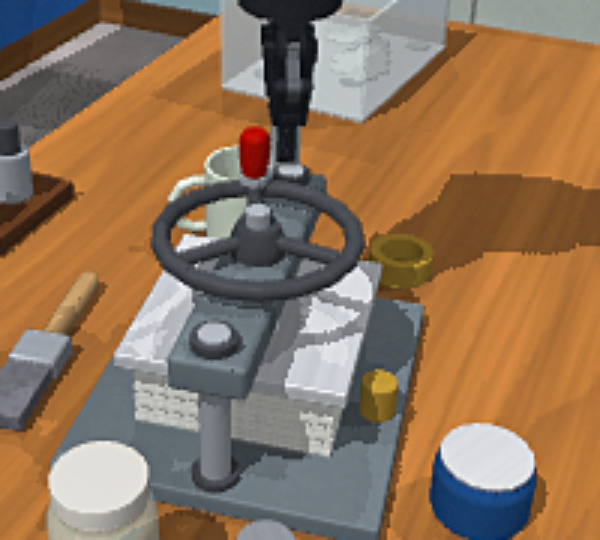

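The handle (crop (254,152)) is on the far −y side at about 162° of travel. I'll back off, flip the tool by 180° above it, and set down behind the handle again.

```bash
python3 - <<'E'
from h import *
im,d=ctrl.capture("side"); X=cloud("side",d); q=X[redmask(im)&(d>0)]; q=q[q[:,2]>.17]; e=q.mean(0)[:2]-C; print("handle deg",np.degrees(np.arctan2(e[1],e[0]))%360,np.hypot(*e),q.mean(0))
phi=PHI0+np.radians(162)
p,r=pose(phi,.045,np.pi); ctrl.move_l(p,r,max_speed=.1); st("back")
p,r=pose(phi,.045,np.pi,.235); ctrl.move_l(p,r,max_speed=.15); st("up")
p,r=pose(phi,.045,0,.235); ctrl.move_ptp(p,r); s=st("flip"); print(np.round(s["joints"],2))
p,r=pose(phi,.045,0); ctrl.move_l(p,r,max_speed=.1,guard=8); st("down")
for k,dd in((162,.028),(162,.023),(174,.023),(186,.023)):
    phi=PHI0+np.radians(k); p,r=pose(phi,dd,0); g=ctrl.move_l(p,r,max_speed=.05,guard=12); s=ctrl.sense(); print(k,g,round(s["time_s"],2),np.round(tang(s,phi),1))
    if g: break
im,d=ctrl.capture("side"); cv2.imwrite("pics/side4.png",cv2.resize(im[120:300,180:380],None,fx=3,fy=3))
E
```

```text
handle deg 299.27579955081455 0.06765874550347484 [ 0.56458608 -0.00681709  0.18906014]
back 11.91 [ 0.5251 -0.0326  0.1743] [ 0.5 -0.  -0.3]
up 12.47 [ 0.5252 -0.0322  0.2345] [0.2 0.  0.2]
flip 14.92 [ 0.5251 -0.0325  0.2349] [0.3 0.4 0.4]
[-1.03  0.38  1.24  1.98 -0.41  1.07 -0.7 ]
down 15.68 [ 0.5255 -0.0327  0.1744] [ 0.3  0.5 -0.7]
162 False 16.17 [-0.4  0.2]
162 False 16.42 [-0.5 -0.3]
174 False 16.88 [-1.1  1.5]
186 False 17.35 [0.2 0. ]
```

View pics/side4.png

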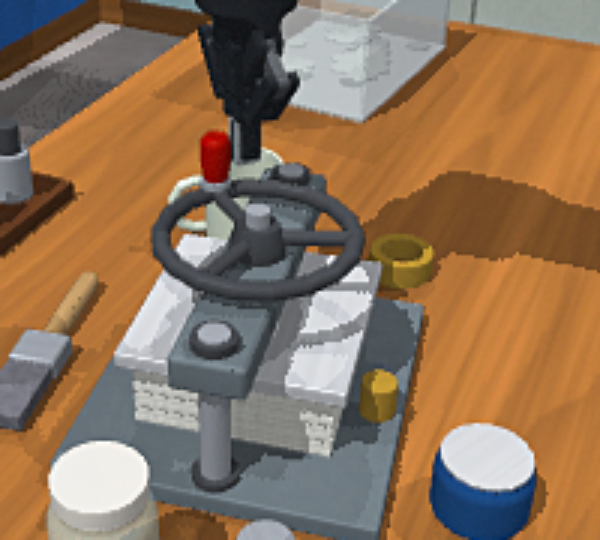

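The handle (crop (214,155)) is moving on with the fingertips behind it. Continuing to 350°, then I'll measure before the last nudge.

```bash
python3 - <<'E'
from h import *
for k in list(range(198,343,12))+[350]:
    phi=PHI0+np.radians(k); p,r=pose(phi,.023,0); g=ctrl.move_l(p,r,max_speed=.05 if k<342 else .03,guard=12); s=ctrl.sense(); print(k,g,round(s["time_s"],2),np.round(tang(s,phi),1))
    if g: break
p,r=pose(phi,.040,0); ctrl.move_l(p,r,max_speed=.08)
print(np.round(ctrl.sense()["joints"],2))
for n in("top","side"):
    im,d=ctrl.capture(n); cv2.imwrite(f"pics/{n}5.png",im); print(n,redc(n,im)); np.savez(n+"5.npz",im=im,d=d)
st("")
E
```

```text
198 False 17.87 [0.3 0.2]
210 False 18.33 [-0.3 -0.2]
222 False 18.8 [0.  0.3]
234 False 19.27 [-0.5 -0.5]
246 False 19.73 [-0.2  0.1]
258 False 20.2 [-0.3  0.5]
270 False 20.67 [-0.8 -0.6]
282 False 21.13 [ 0.2 -0.6]
294 False 21.6 [0.6 0.7]
306 False 22.07 [-0.3  0.2]
318 False 22.53 [1.1 0.4]
330 False 23.0 [0.1 0.2]
342 False 23.68 [-0.2  0.6]
350 False 24.18 [0.4 0.3]
[-0.59  0.27  0.25  1.98 -0.09  0.9   1.91]Traceback (most recent call last):
  File "<stdin>", line 8, in <module>
  File "h.py", line 24, in redc
    i=1+np.argmax(s[1:,4]);
        ~~~~~~~~~^^^^^^^^^
    return _wrapfunc(a, 'argmax', axis=axis, out=out, **kwds)
    return bound(*args, **kwds)
ValueError: attempt to get argmax of an empty sequence
```

View pics/top5.png

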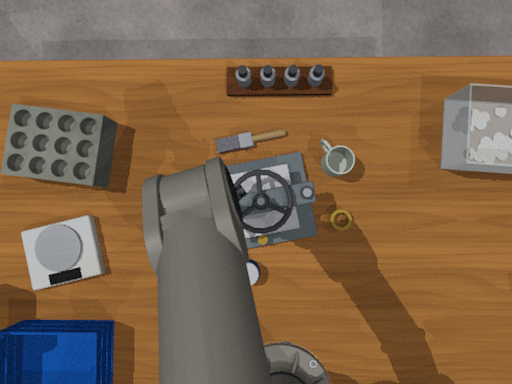

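From above the arm hides the handle. I'll lift, swing clear to +y and measure.

```bash
python3 - <<'E'
from h import *
phi=PHI0+np.radians(350)
p,r=pose(phi,.045,0,.24); ctrl.move_l(p,r,max_speed=.15)
ctrl.move_ptp([.42,.38,.25],r); st("clear")
for n in("top","side"):
    im,d=ctrl.capture(n); cv2.imwrite(f"pics/{n}6.png",im); np.savez(n+"6.npz",im=im,d=d); print(n,redc(n,im))
st("")
E
```

```text
clear 26.21 [0.4209 0.3785 0.2496] [-1.1 -1.3 -0.2]
top (array([234.83333333, 219.24242424]), np.int32(66))
side (array([272.64102564, 203.23076923]), np.int32(195))
 26.31 [0.4212 0.3783 0.2498] [ 0.6  0.  -0.1]
```

View pics/top6.png

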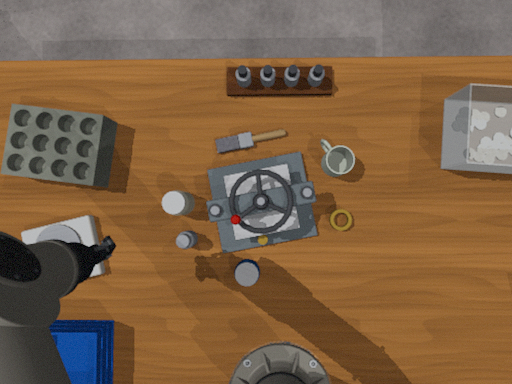

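View pics/side6.png

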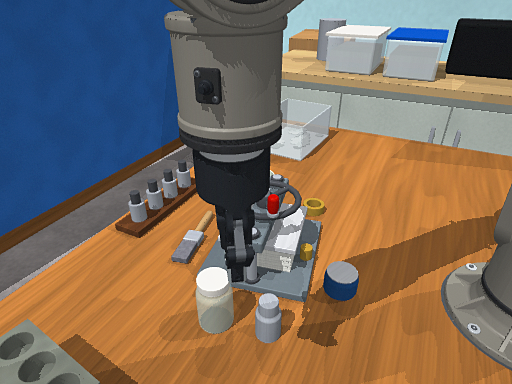

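Clear view: the handle's at (234.8,219.2) in the top picture against (238.3,223.0) at the start, so it is short as intended. Now for the remaining angle.

```bash
cat >> h.py <<'E'
def ang(im,n="top",z=.198):
    # redness-weighted sub-pixel centroid -> ray cut with height z -> angle about C
    f=im.astype(float); w=np.clip(f[...,2]-np.maximum(f[...,0],f[...,1])-60,0,None)
    c,a=redc(n,im); v,u=np.mgrid[:384,:512]; w=w*(np.hypot(u-c[0],v-c[1])<14)
    cu,cv=(w*u).sum()/w.sum(),(w*v).sum()/w.sum()
    out=[]
    for uu,vv in((cu,cv),tuple(c)):
        P=atz(n,uu,vv,z)[:2]-C; out.append((np.degrees(np.arctan2(P[1],P[0])),np.hypot(*P)))
    return (round(cu,2),round(cv,2)),np.round(out,4).tolist()
E
python3 - <<'E'
from h import *
for k in "06":
    print(k,ang(np.load(f"top{k}.npz")["im"]))
    f=np.load(f"side{k}.npz"); print(" side",ang(f["im"],"side",.187))
# alternative: rotate wheel patch registration, top view (rim plane ~planar)
K,R_,t=cam("top")
def rect(im,z=.157):
    g=np.linspace(-.095,.095,381); X,Y=np.meshgrid(g,g)
    P=np.stack([X+C[0],Y+C[1],0*X+z],-1)@R_.T+t
    u=P[...,0]/P[...,2]*K[0,0]+K[0,2]; v=P[...,1]/P[...,2]*K[1,1]+K[1,2]
    return cv2.remap(im,u.astype(np.float32),v.astype(np.float32),cv2.INTER_CUBIC)
a,b=[rect(np.load(f"top{k}.npz")["im"]) for k in "06"]
cv2.imwrite("pics/rect.png",np.hstack([a,b]))
E
```

```text
0 ((np.float64(238.46), np.float64(223.1)), [[135.9786, 0.0695], [135.6832, 0.0697]])
 side ((np.float64(278.34), np.float64(200.7)), [[136.0826, 0.0692], [134.4323, 0.072]])
6 ((np.float64(234.94), np.float64(219.16)), [[126.0341, 0.0698], [126.0434, 0.0701]])
 side ((np.float64(272.66), np.float64(201.79)), [[126.1284, 0.0701], [125.2654, 0.0753]])
```

View pics/rect.png

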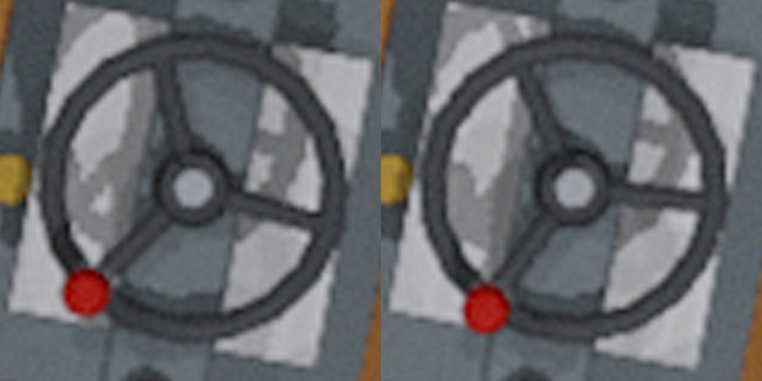

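Both cameras give the same residual of 9.95°, so commanding 350° put the handle at 350.05°. The last push to 359.95° runs slowly, then backs off, clears and checks.

```bash
python3 - <<'E'
from h import *
phi=PHI0+np.radians(350)
p,r=pose(phi,.045,0,.24); ctrl.move_ptp(p,r)
p,r=pose(phi,.045,0); ctrl.move_l(p,r,max_speed=.1,guard=8)
for k,dd,v in((350,.026,.05),(350,.0232,.02),(356,.023,.03),(359.95,.023,.015)):
    phi=PHI0+np.radians(k); p,r=pose(phi,dd,0); g=ctrl.move_l(p,r,max_speed=v,guard=12); s=ctrl.sense(); print(k,g,round(s["time_s"],2),np.round(tang(s,phi),1),np.round(s["ee_pos"]-p,4))
ctrl.wait(.2)
p,r=pose(phi,.045,0); ctrl.move_l(p,r,max_speed=.08)
p,r=pose(phi,.045,0,.24); ctrl.move_l(p,r,max_speed=.15)
ctrl.move_ptp([.42,.38,.25],r); st("clear")
for n in("top","side"):
    im,d=ctrl.capture(n); cv2.imwrite(f"pics/{n}7.png",im); np.savez(n+"7.npz",im=im,d=d); print(n,ang(im,n,.198 if n=="top" else .187))
st("")
E
```

```text
350 False 28.68 [0.5 0.1] [ 0.     -0.      0.0003]
350 False 28.98 [-0.6 -0.6] [-0. -0. -0.]
356 False 29.39 [0.3 0.2] [ 0. -0.  0.]
359.95 False 29.89 [-1.7  0.2] [ 0. -0. -0.]
clear 32.13 [0.4209 0.3785 0.2495] [-0.1 -0.2  0.3]
top ((np.float64(238.39), np.float64(223.04)), [[135.8052, 0.0696], [135.7504, 0.0695]])
side ((np.float64(278.39), np.float64(200.9)), [[135.9254, 0.0699], [134.0481, 0.0746]])
 32.23 [0.4212 0.3783 0.2498] [-0.4  0.4 -0. ]
```

View pics/top7.png

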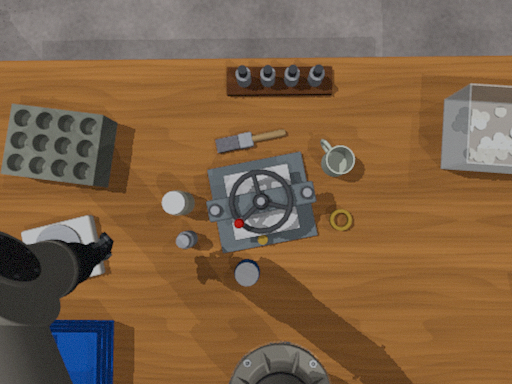

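View pics/side7.png

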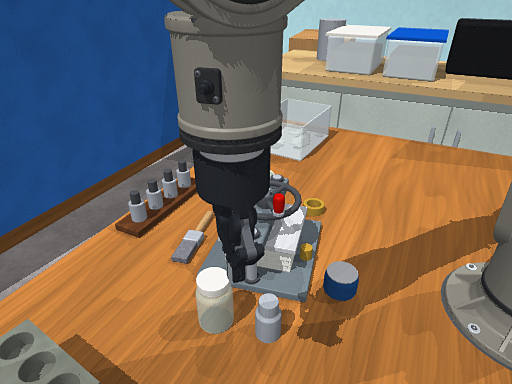

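The handle is back at (238.4,223.0), within 0.2° of its starting angle in both views. The bystanders are at the same pixels as before, and the arm is about 0.3 m away from the press. Handing in.

```bash
python3 - <<'E'
from h import *
ctrl.close_job(); print("handed in")
E
```

```text
the job is handed in; nothing more can be done
handed in
```

I turned the hand wheel one full turn counter-clockwise, and the job is handed in at about 32 s of the 54 s allowed. I pushed the red handle with the closed fingertips in two strokes, about 162° and then on to 350°. I measured there, then nudged the last 10° slowly.

- **Handle position:** in the last pictures it stands within 0.2° of where it started. The top view gives 135.81° against 135.98° at the start, and the side view 135.93° against 136.08°.
- **Side view, second method:** its plain-threshold centroid differs by about 0.4° (134.05° against 134.43°). I trust that one less, because shading affects it.
- **Force:** the 12 N push guard never tripped. Wrist force read under 2 N after each move; I did not record it during the moves.
- **Bystanders:** I saw no change in the jar, cutter, brush, mug, collar, tin or weight. That is by eye from the pictures; I did not measure their positions again.
- **Arm:** it finished clear of the press and touching nothing.

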